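# Press the pin to depth in a bench pin press

## Robot

A 6-joint arm with a two-finger parallel gripper is mounted at the origin on a cart in front of the work surface, level with it; the furniture and walls round the work are solid. World frame = base frame: x ahead of the robot, y to its left, z up, the work surface at z = 0. Lengths are in m, angles in degrees, forces in N, time in s.
With the tool pointing down it reaches from about 0.4 to 0.825 m from the base axis. Payload 7 kg.
Tool frame: the origin (TCP) lies on the centre line of the jaws, within the pads' length; the fingertips stand 8 mm ahead of it and the grasp point (between the pads) lies 11 mm behind it; z points along the fingers, y is the line along which they close (so a half turn about z gives the same grasp; the last joint's range is limited). The gripper opens to 88 mm and grips with 3 to 60 N. Pads are 19 mm wide; open, the fingers measure 130 mm over their backs; the gripper's body (78 mm by 193 mm) begins 47 mm behind the grasp point.
Start: joints at [-47.836, 20.546, 0.682, 0, -70.136, -16.507], TCP at [0.292, -0.608, 0.235] pointing down, gripper open.
Joint ranges: [-176.03, 176.03], [-82.01, 121.73], [-58.28, 71.71], [-173.87, 95.51], [-174.79, -0.11], [-173.66, 173.66]. Speed limits (degrees/s): [136.94, 136.94, 172.46, 180, 180, 180].

## Interface

Orientations are given as [roll, pitch, yaw] about the fixed x, y, z axes, in that order (R = Rz(yaw) Ry(pitch) Rx(roll)).
In Python, from plant import ctrl, vision gives the robot as it stands. The module is installed in compiled form; this text tells all that it offers.
- The arm moves only by the tool move_arm, never from a script. Its argument "moves" is one flat list of numbers, 7 for each row, row after row: the finger opening in cm, from 0 to 8.76, then the shift along the tool's x, y, z in cm, then the turn, a rotation vector about the tool's x, y, z in rad. A call has 1 to 8 rows; each row shifts and turns the commanded pose from where the row before left it, along the tool's axes as they then stand; what a row does not reach is not made up. A row lasts 1/10 s, in which the tool goes at most 50 mm and 8.59 degrees, less where a joint would pass 70% of its speed; a pose out of reach is approached as far as the arm can. A call with a gripper value outside its range is refused whole. The fingers move at their own pace and stop on an object; the grip force is fixed at half the most. Time passes only in rows, so rows that do not move let the fingers close. It gives the time, the measured TCP pose, the force, the opening and the grip force at its end, in the units of the state.
- ctrl.get_obs(): the state, without advancing time (a new reading comes with each control period).
- vision.snapshot(name): name is "scene" or "top" or "wrist"; returns (picture, depth): 420x560x3 uint8, red, green, blue; 420x560 float32, m along the optical axis (not along the pixel's ray), 0 where there is no reading.
- vision.camera_model(name): a dict with "vertical_fov" (degrees; the focal length in pixels is half the picture's height over the tangent of half this angle, whatever the lens; pixels are square), "cx", "cy" (the principal point, pixels), "D" ([k1, k2, p1, p2, k3] as OpenCV has them; the pictures are not rectified), "cam_to_world" (4x4, takes a point from camera to world coordinates). Camera axes: x right, y down, z forward; pixel columns grow to the right and rows downward; lengths in m; the calibration is good to about 2 mm. A picture is of the moment at which its call begins: read the wrist's pose just before it. camera_model takes no time and is no camera call; for the wrist camera it gives the pose at the moment of the call.
- ctrl.close_job(): hands the job in; it is judged then, once.
The state is a dict: "clock": time; "joint_pos": joint angles; "qvel": joint speeds; "tau": joint torques, N m; "tool_pos": TCP position; "orientation": TCP orientation; "force": force on the tool from outside, world axes, zero at the start; "moment": the same for the moment, N m; "opening": finger opening in m; "gripper_force": force on a finger pad.
Only numpy, scipy, OpenCV 4.12 (cv2) and the standard library are available. Lean on these libraries where they do the work, as an engineer would, in place of code of your own. Each camera call takes 0.05 s, during which the arm holds its last target. There are 200 camera calls.

## Task

Slide the wooden block, pin end first, all the way into the channel of the bench press until it is against the back stop with its pin under the ram. Then push the plunger knob straight down until it bottoms firmly on its brass stop collar and hold it there for about a second, feeling for the stop and never leaning on the knob with more than 25 N. Let the plunger spring back up and leave the block in the press, without disturbing the other things on the table.

Things in the scene. Friction and masses are not known exactly. Their poses are not given: they have to be found in the camera images.
- block: light wooden bar 180 x 36 x 20 mm (length, width, height; about 0.1 kg) lying flat; a headed steel pin stands in its top near one end. Origin under its middle, on its underside; x along its length towards the pin end, y across, z up. Grip it across its 36 mm width some 35 to 45 mm behind the origin, so that the hand stays clear of the press head.
- pin (a joint): how far the pin has been pushed down into the block, in m: 0 at the start (24 mm stands out of the wood), 0.019 at most. It is a stiff fit, moves under about 3 N and stays where it is pushed.
- pin_head (a point): centre of the top of the pin's head (15 mm diameter, shank 9 mm), z up; 72 mm from the block's origin along its +x, 44 mm above the block's underside at the start.
- press: grey bench pin press, fixed. Origin on the ram's axis at table height; open to -x of its frame, column at +x, z up. Base plate 8 mm thick, x = -90 to +70 mm, 96 mm wide. Head over it 50 mm wide, x = -22 to +62 mm, 71 to 114 mm above the table. The ram's foot (16 mm wide) waits 61 mm above the table, 9 mm over the pin of a block pushed home.
- nest (a point): point on the base plate's top (8 mm above the table) on the ram's axis: the pin must stand over it. Axes as the press. The back stop's face is 18 mm beyond it along +x, so a block pushed home has its origin 72 mm before it (-x), y = 0, underside on the plate.
- plunger: sprung plunger of the press, moves straight down and rises by itself. Origin at the centre of the flat top of its black mushroom knob (44 mm wide, 16 mm thick), 169 mm above the table at rest; z up. The spring takes about 3 N at first, 4.5 N after 25 mm, plus 3 N while the ram drives the pin. Creep (5 mm/s or slower) past 10 mm of stroke: a quick arrival at the stop overshoots.
- white_pot: small white plastic pot, 68 mm across, 40 mm high, a bystander; origin under its middle.
- rib_wood: flat kidney-shaped wooden rib, 83 x 56 x 10 mm, a bystander; origin under its middle.
- wood_tool_c: small flat wooden stick about 80 mm long, 8 mm thick, a bystander; origin under its middle.
- mouth (a point): middle of the flared mouth of the channel on the base plate, 75 mm from the ram's axis, axes as the press: x into the channel. Channel 45 mm wide here, 39 mm wide from 23 mm further in; its guide bars rise 12 mm above the plate's top, on which this point lies (8 mm above the table).
- head_top (a point): centre of the top of the press head on the ram's axis, 114 mm above the table. Here a brass stop collar (26 mm wide) is clamped round the rod under the knob, set anew each time for 12 to 25 mm of stroke and not tracked: feel for the steep rise of force. Bottomed firmly means 5 N or more on the collar, that is about 13 to 20 N on the knob; 25 N is too much.
Not all that is in view belongs to the job. Of the things that look like the block, the larger one is meant.

How it is judged:
By the outcome, as a careful person would: the job done as asked, in the order asked, and still so for the second after the job is handed in, with the robot touching nothing.
It also fails if it takes over 64 s, if anything falls off the work surface, if the arm or the gripper's body presses on something with over 40 N, if the wrist force passes 120 N, or if a joint passes its speed limit or range.

## Working session

There is one attempt and no reset: what is moved stays moved. The work goes in short steps, Python scripts to look and compute and a tool call to move; the robot and the scene stay as the last step left them, time stands still between calls to the robot, and variables do not carry over. Pictures are saved under pics/ and viewed, at most 10 in all, crops included, and the job is handed in when it is done.

Besides the shell and the picture viewer there is one more tool, called after "Request:" by a JSON object that holds its "op" and its "data". move_arm: Moves the arm, as the interface text tells. Its arguments: {"type":"object","properties":{"moves":{"type":"array"}},"required":["moves"]}

```bash
mkdir -p pics
cat > h.py <<'E'
import numpy as np, cv2
from plant import ctrl, vision
def K(m): 
    f=210/np.tan(np.radians(m["vertical_fov"])/2); return np.array([[f,0,m["cx"]],[0,f,m["cy"]],[0,0,1.]])
def onplane(m,pts,z):
    p=cv2.undistortPoints(np.array(pts,float).reshape(-1,1,2),K(m),np.array(m["D"],float)).reshape(-1,2)
    T=np.array(m["cam_to_world"]); d=np.c_[p,np.ones(len(p))]@T[:3,:3].T; o=T[:3,3]
    return o+d*((z-o[2])/d[:,2])[:,None]
def cloud(m,D):
    h,w=D.shape; u,v=np.meshgrid(np.arange(w),np.arange(h))
    p=cv2.undistortPoints(np.c_[u.ravel(),v.ravel()].astype(float).reshape(-1,1,2),K(m),np.array(m["D"],float)).reshape(-1,2)
    T=np.array(m["cam_to_world"]); P=np.c_[p,np.ones(len(p))]*D.reshape(-1,1)
    P=P@T[:3,:3].T+T[:3,3]; P[D.ravel()<=0]=np.nan; return P.reshape(h,w,3)
def save(n,im): cv2.imwrite(f"pics/{n}.png",im[...,::-1])
E
python3 - <<'E'
from h import *
for n in ["scene","top"]:
    m=vision.camera_model(n); im,D=vision.snapshot(n); save(n,im); np.savez(n+".npz",im=im,D=D,m=np.array(m,dtype=object))
    print(n,m)
o=ctrl.get_obs();print(o)
E
```

```text
scene {'vertical_fov': 53.72486474699704, 'cx': 280.28592366716595, 'cy': 210.1493780587355, 'D': array([-0.11455321,  0.        ,  0.        ,  0.        ,  0.        ]), 'cam_to_world': array([[-0.9221361 , -0.2454849 ,  0.29900198,  0.23341441],
       [-0.38635563,  0.62404142, -0.6791919 ,  0.76885328],
       [-0.01985827, -0.74182847, -0.67029559,  0.84789828],
       [ 0.        ,  0.        ,  0.        ,  1.        ]])}
top {'vertical_fov': 52.44306640954453, 'cx': 283.8313677201611, 'cy': 209.58176284752915, 'D': array([0.01133519, 0.        , 0.        , 0.        , 0.        ]), 'cam_to_world': array([[-0.0187385 , -0.99046457,  0.13648738,  0.39221968],
       [-0.9997028 ,  0.01643161, -0.01800897,  0.01953256],
       [ 0.01559454, -0.13678427, -0.9904781 ,  1.44885883],
       [ 0.        ,  0.        ,  0.        ,  1.        ]])}
{'clock': 0.1, 'joint_pos': array([-4.78370723e+01,  2.05863098e+01,  6.38570686e-01, -1.65536811e-02,
       -7.01350855e+01, -1.65071048e+01]), 'qvel': array([-0.15610232, -0.11439685,  0.10208202, -0.04791025, -0.03560181,
        0.04019989]), 'tau': array([-1.78187488e-04, -5.84165311e+01,  2.93754208e+01,  7.01545268e+00,
        1.02464916e-02, -6.61468243e-05]), 'tool_pos': array([ 0.29204049, -0.60808441,  0.23372817]), 'orientation': array([ 1.79916167e+02, -8.61432652e-03, -1.54349807e+02]), 'force': array([-0.26467528,  0.37706365,  0.02069381]), 'moment': array([ 0.01236902,  0.01047082, -0.05659764]), 'gripper_force': 0.0, 'opening': 0.08761818100296911}
```

View pics/scene.png

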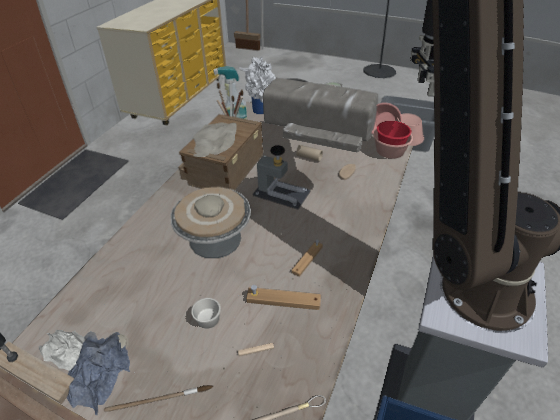

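View pics/top.png

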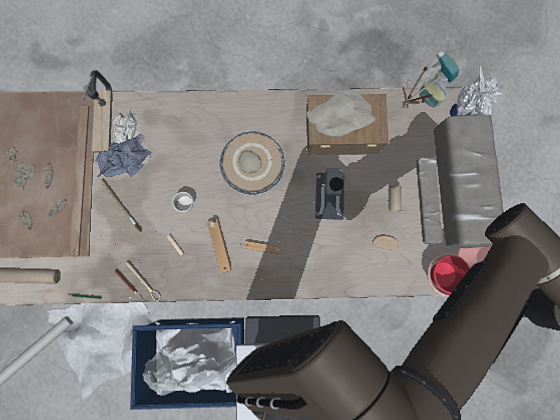

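The scene view shows the press at (278,180), open toward the lower right. Candidates for the block are the larger bar at top (219,244) / scene (284,299), the short bar with a dark end at top (262,246) / scene (306,258), and the stick at top (175,244). I choose the larger bar and check it with one crop.

Run:
```python
from h import *
s=np.load("scene.npz",allow_pickle=True);t=np.load("top.npz",allow_pickle=True)
a=cv2.resize(s["im"][230:330,225:335],(440,400),interpolation=3)
b=cv2.resize(t["im"][160:280,195:285],(300,400),interpolation=3); save("crop1",np.hstack([a,b]))
c=cv2.resize(s["im"][135:215,245:325],(400,400),interpolation=3)
d=cv2.resize(t["im"][160:230,305:375],(400,400),interpolation=3); save("crop2",np.hstack([c,d]))
```

```text
(no output)
```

View pics/crop1.png

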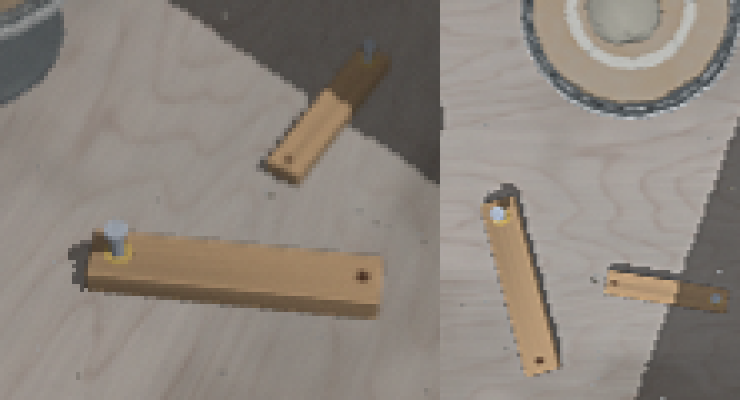

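View pics/crop2.png

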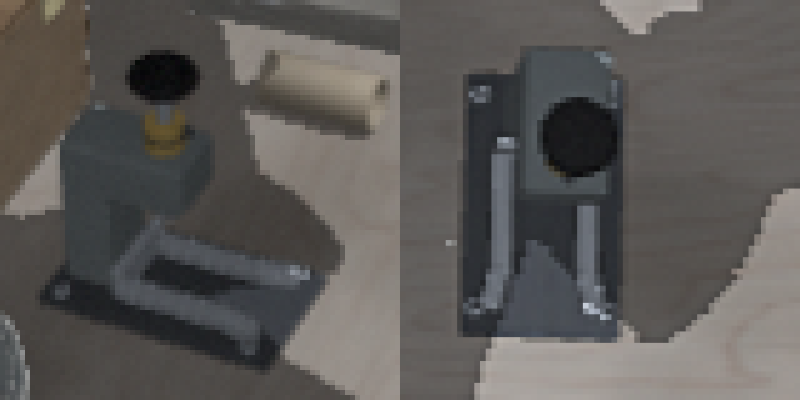

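Crop 1 shows the larger bar with its headed pin at the upper end (top view about (212,224)) and a plain hole at the other; the small bar is the decoy. Crop 2 shows the press open toward the robot (down in the top view), with the knob at about top (336,184) and scene (278,150).

Run:
```python
from h import *
S={n:np.load(n+".npz",allow_pickle=True) for n in["scene","top"]}
M={n:S[n]["m"].item() for n in S}
for n,(x0,x1,y0,y1) in {"top":(200,236,208,278),"scene":(240,328,282,312)}.items():
    im=S[n]["im"]; hsv=cv2.cvtColor(im,cv2.COLOR_RGB2HSV); k=np.zeros(im.shape[:2],np.uint8)
    k[y0:y1,x0:x1]=((hsv[...,1]>85)&(hsv[...,2]>60))[y0:y1,x0:x1]*255
    c=max(cv2.findContours(k,0,2)[0],key=cv2.contourArea)
    P=cloud(M[n],S[n]["D"])
    q=P[(k>0)&(P[...,2]>0.012)&(P[...,2]<0.028)]
    print(n,cv2.contourArea(c),"zmed",np.median(q[:,2]))
    W=onplane(M[n],c.reshape(-1,2),0.02)
    r=cv2.minAreaRect((W[:,:2]*1000).astype(np.float32)); print(r)
    r=cv2.minAreaRect((q[:,:2]*1000).astype(np.float32)); print("cloud",r, q.mean(0))
    # yellow/pin head bright
    # press knob
for n,(x0,x1,y0,y1) in {"top":(318,350,170,200),"scene":(266,290,142,162)}.items():
    im=S[n]["im"];P=cloud(M[n],S[n]["D"]); k=np.zeros(im.shape[:2],bool)
    k[y0:y1,x0:x1]=(P[...,2]>0.155)[y0:y1,x0:x1]
    v,u=np.nonzero(k); q=P[k]; qq=q[q[:,2]>0.164]
    print(n,"knob px",u.mean(),v.mean(),k.sum(),"zmed",np.median(q[:,2]),"ray",onplane(M[n],[[(u.min()+u.max())/2,(v.min()+v.max())/2],[u.mean(),v.mean()]],0.169),"cl",qq.mean(0),qq.min(0),qq.max(0))
n="top";P=cloud(M[n],S[n]["D"])
k=np.zeros(P.shape[:2],bool);k[155:235,300:380]=True
for nm,lo,hi in[("base",0.004,0.012),("bars",0.016,0.024),("head",0.109,0.119)]:
    q=P[k&(P[...,2]>lo)&(P[...,2]<hi)]
    print(nm,len(q),cv2.minAreaRect((q[:,:2]*1000).astype(np.float32)))
```

```text
top 473.0 zmed 0.020487773891356253
((473.0222473144531, 212.93833923339844), (177.359619140625, 33.87899398803711), 15.060835838317871)
cloud ((473.17828369140625, 213.28091430664062), (177.85107421875, 33.97018051147461), 15.095160484313965) [0.468891   0.2113771  0.02038614]
scene 956.5 zmed 0.02084458534612299
((474.4249267578125, 220.71282958984375), (177.00604248046875, 43.996971130371094), 15.189994812011719)
cloud ((475.2629699707031, 216.62841796875), (176.3915252685547, 36.7944450378418), 15.377552032470703) [0.47176437 0.21834902 0.02043033]
top knob px 335.5 183.5 154 zmed 0.16872304790052728 ray [[ 0.64655662 -0.16343868  0.169     ]
 [ 0.64655662 -0.16343868  0.169     ]] cl [ 0.64646678 -0.16347385  0.16912609] [ 0.62654793 -0.18375861  0.16431331] [ 0.66783964 -0.1430674   0.17771033]
scene knob px 277.4193548387097 150.04032258064515 124 zmed 0.16849175888434503 ray [[ 0.6463998  -0.15711764  0.169     ]
 [ 0.6451736  -0.15736345  0.169     ]] cl [ 0.64694389 -0.16079293  0.16872812] [ 0.62811836 -0.18492905  0.16409992] [ 0.66819834 -0.14203949  0.1718864 ]
base 1154 ((642.0860595703125, -201.06201171875), (275.8634948730469, 277.3282470703125), 88.62561798095703)
bars 146 ((635.477294921875, -154.04515075683594), (148.6342315673828, 88.94974517822266), 8.355459213256836)
head 233 ((667.3903198242188, -165.19052124023438), (48.83052062988281, 83.26893615722656), 87.31343078613281)
```

```bash
cat >> h.py <<'E'
from scipy.spatial.transform import Rotation as Ro
def state():
    o=ctrl.get_obs(); return np.array(o["tool_pos"]),Ro.from_euler("xyz",o["orientation"],degrees=True),o
def delta(x,y,z,yaw):
    p,R,o=state(); d=R.inv().apply(np.array([x,y,z])-p)*100; Rt=Ro.from_euler("xyz",[180,0,yaw],degrees=True)
    r=(R.inv()*Rt).as_rotvec(); print("t",round(o["clock"],2),"d cm",d.round(2),"rot",r.round(4),"rows",np.linalg.norm(d)/5,np.degrees(np.linalg.norm(r))/8.59,"F",np.round(o["force"],1))
E
python3 - <<'E'
from h import *
p,R,o=state(); T=np.array(vision.camera_model("wrist")["cam_to_world"]);print(vision.camera_model("wrist")["vertical_fov"])
print(R.inv().apply(T[:3,3]-p), (R.inv().as_matrix()@T[:3,:3]).round(3))
delta(0.50,-0.165,0.33,177.3-360); delta(0.50,-0.165,0.33,-154.35)
E
```

```text
58.10344215350327
[ 0.07567833 -0.00072492 -0.14982484] [[-0.    -0.96  -0.279]
 [ 1.    -0.     0.   ]
 [-0.001 -0.279  0.96 ]]
t 0.1 d cm [-37.93  30.95  -9.59] rot [ 0.0014 -0.0005  0.4948] rows 9.97675729792364 3.3003852509396343 F [-0.3  0.4  0. ]
t 0.1 d cm [-37.93  30.95  -9.59] rot [ 0.0015 -0.0002  0.    ] rows 9.97675729792364 0.009810781587872507 F [-0.3  0.4  0. ]
```

Request:
{"op": "move_arm", "data": {"moves": [8.76, -3.16, 2.58, -0.8, 0, 0, 0, 8.76, -3.16, 2.58, -0.8, 0, 0, 0, 8.76, -3.16, 2.58, -0.8, 0, 0, 0, 8.76, -3.16, 2.58, -0.8, 0, 0, 0, 8.76, -3.16, 2.58, -0.8, 0, 0, 0, 8.76, -3.16, 2.58, -0.8, 0, 0, 0, 8.76, -3.16, 2.58, -0.8, 0, 0, 0, 8.76, -3.16, 2.58, -0.8, 0, 0, 0]}}

```text
clock: 0.9
tool_pos: [0.431, -0.3112, 0.2987]
orientation: [180.0, -0.0, -154.3]
force: [1.0, 0.2, 0.2]
opening: 0.0874
gripper_force: 0.0
```

Request:
{"op": "move_arm", "data": {"moves": [8.76, -3.16, 2.58, -0.8, 0, 0, 0, 8.76, -3.16, 2.58, -0.8, 0, 0, 0, 8.76, -3.16, 2.58, -0.8, 0, 0, 0, 8.76, -3.16, 2.58, -0.8, 0, 0, 0, 8.76, 0, 0, 0, 0, 0, 0.124, 8.76, 0, 0, 0, 0, 0, 0.124, 8.76, 0, 0, 0, 0, 0, 0.124, 8.76, 0, 0, 0, 0, 0, 0.124]}}

```text
clock: 1.7
tool_pos: [0.4999, -0.1648, 0.3302]
orientation: [180.0, -0.0, 177.0]
force: [-0.8, -0.1, -0.2]
opening: 0.0874
gripper_force: 0.0
```

Request:
{"op": "move_arm", "data": {"moves": [8.76, 0, 0, 0, 0, 0, 0, 8.76, 0, 0, 0, 0, 0, 0]}}

```text
clock: 1.9
tool_pos: [0.4999, -0.1651, 0.3303]
orientation: [180.0, -0.0, 177.4]
force: [0.0, 0.7, 0.6]
opening: 0.0881
gripper_force: 0.0
```

Run:
```python
from h import *
p,R,o=state();print(p,o["orientation"],o["qvel"].round(2))
m=vision.camera_model("wrist"); im,D=vision.snapshot("wrist"); save("w1",im); np.savez("w1.npz",im=im,D=D,m=np.array(m,dtype=object))
P=cloud(m,D)
print(np.nanmedian(P[...,2]))
for nm,lo,hi in[("bars",0.017,0.023),("head",0.109,0.119),("knob",0.164,0.174)]:
    k=((P[...,2]>lo)&(P[...,2]<hi)&(abs(P[...,1]+0.163)<0.07)&(P[...,0]>0.5)&(P[...,0]<0.75))
    n,l,s,c=cv2.connectedComponentsWithStats(k.astype(np.uint8))
    for i in range(1,n):
        if s[i,4]>80:
            q=P[l==i]; print(nm,s[i],cv2.minAreaRect((q[:,:2]*1000).astype(np.float32)),q.mean(0).round(4))
```

```text
[ 0.49985182 -0.16514016  0.33033876] [ 1.79995162e+02 -2.54133846e-02  1.77442468e+02] [-0.07  0.09  0.08  0.03  0.08  0.16]
0.000556665346890528
bars [259 222  14  68 578] ((619.8212280273438, -190.09815979003906), (95.27368927001953, 15.522417068481445), 0.6347729563713074) [ 0.6156 -0.19    0.0196]
bars [302 222  15  66 565] ((620.361572265625, -137.67132568359375), (15.168721199035645, 91.0677261352539), 83.26300048828125) [ 0.6173 -0.1374  0.0196]
head [266 330  12  30 103] ((688.7046508789062, -189.31808471679688), (40.52247619628906, 11.856502532958984), 8.580987930297852) [ 0.6933 -0.1893  0.1123]
knob [ 267  330   45   32 1194] ((649.861328125, -165.66749572753906), (42.80064010620117, 35.854827880859375), 82.58454895019531) [ 0.6484 -0.1657  0.1682]
```

View pics/w1.png

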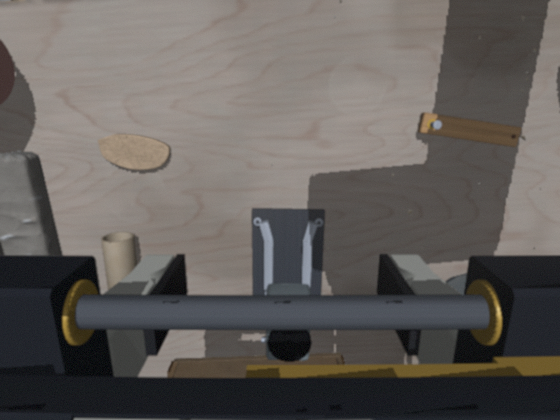

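The wrist view shows the press from above: base plate front edge at row 209 (columns 252–324), guide bars at about (266,250) and (311,250), knob at (290,340). I refine its yaw from the bars and plate edges.

Run:
```python
from h import *
s=np.load("w1.npz",allow_pickle=True);m=s["m"].item();im=s["im"];g=cv2.GaussianBlur(cv2.cvtColor(im,cv2.COLOR_RGB2GRAY),(3,3),0).astype(float)
P=cloud(m,s["D"])
# plate edges
E={}
for side,c0,c1 in[("L",244,259),("R",317,331)]:
    pts=[]
    for v in range(216,252):
        gr=abs(np.gradient(g[v])[c0:c1]); i=gr.argmax()
        if gr[i]>4: pts.append([c0+(gr*np.arange(len(gr))).sum()/gr.sum() if 0 else c0+i,v])
    W=onplane(m,pts,0.008); 
    l=cv2.fitLine((W[:,:2]).astype(np.float32),cv2.DIST_HUBER,0,1e-4,1e-4).ravel(); E[side]=l
    print(side,len(pts),"yaw",np.degrees(np.arctan(l[1]/l[0])),"y at .58",l[3]+(0.58-l[2])*l[1]/l[0])
pts=[]
for u in range(258,320):
    gr=abs(np.gradient(g[:,u])[202:216]); pts.append([u,202+gr.argmax()])
W=onplane(m,pts,0.008); l=cv2.fitLine(W[:,:2].astype(np.float32),cv2.DIST_HUBER,0,1e-4,1e-4).ravel();print("front",np.degrees(np.arctan2(l[1],l[0])),l[2:])
k=(P[...,2]>0.0165)&(P[...,2]<0.024)&(abs(P[...,1]+0.163)<0.05)&(P[...,0]>0.59)&(P[...,0]<0.66)
for lo,hi in((-.163,-.1),(-.22,-.163)):
    q=P[k&(P[...,1]>lo)&(P[...,1]<hi)]
    l=cv2.fitLine(q[:,:2].astype(np.float32),cv2.DIST_HUBER,0,1e-4,1e-4).ravel();print("bar",len(q),np.degrees(np.arctan(l[1]/l[0])),l[2:])
```

```text
L 36 yaw -3.189956 y at .58 -0.20987698
R 36 yaw -3.4586713 y at .58 -0.113690615
front 87.42726 [ 0.55756307 -0.16107558]
bar 454 -3.8576393 [ 0.62386763 -0.13856317]
bar 437 -3.0050519 [ 0.6240808  -0.18957499]
```

Press: ram axis about (0.6475, -0.1645), yaw about -3.1°. Next the block: grip at about (0.435, 0.204), tool yaw -164.9°.

Request:
{"op": "move_arm", "data": {"moves": [8, 0, 0, 0, 0, 0, -0.103, 8, 0, 0, 0, 0, 0, -0.103, 8, 0, 0, 0, 0, 0, -0.102, 8, 0, 0, 0, 0, 0, 0, 8, 0, 0, 0, 0, 0, 0]}}

```text
clock: 2.45
tool_pos: [0.4999, -0.1652, 0.3305]
orientation: [180.0, -0.0, -165.2]
force: [0.2, -0.3, -0.1]
opening: 0.08
gripper_force: 0.0
```

Run:
```python
from h import *
delta(0.4349,0.2041,0.10,-164.9);delta(0.4349,0.2041,0.012,-164.9)
```

```text
t 2.45 d cm [-3.14 37.37 23.05] rot [ 0.0001 -0.0001 -0.0055] rows 8.80384009556281 0.036623691290850836 F [ 0.2 -0.3 -0.1]
t 2.45 d cm [-3.14 37.37 31.85] rot [ 0.0001 -0.0001 -0.0055] rows 9.840392083080777 0.036623691290850836 F [ 0.2 -0.3 -0.1]
```

Request:
{"op": "move_arm", "data": {"moves": [8, -0.26, 3.11, 1.92, 0, 0, -0.005, 8, -0.26, 3.11, 1.92, 0, 0, 0, 8, -0.26, 3.11, 1.92, 0, 0, 0, 8, -0.26, 3.11, 1.92, 0, 0, 0, 8, -0.26, 3.11, 1.92, 0, 0, 0, 8, -0.26, 3.11, 1.92, 0, 0, 0, 8, -0.26, 3.11, 1.92, 0, 0, 0, 8, -0.26, 3.11, 1.92, 0, 0, 0]}}

```text
clock: 3.25
tool_pos: [0.4548, 0.0816, 0.1765]
orientation: [180.0, 0.0, -164.9]
force: [0.2, 1.7, 0.4]
opening: 0.08
gripper_force: 0.0
```

Request:
{"op": "move_arm", "data": {"moves": [7, -0.26, 3.11, 1.92, 0, 0, 0, 7, -0.26, 3.11, 1.92, 0, 0, 0, 7, -0.26, 3.11, 1.92, 0, 0, 0, 7, -0.26, 3.11, 1.92, 0, 0, 0, 7, 0, 0, 0, 0, 0, 0, 7, 0, 0, 0, 0, 0, 0]}}

```text
clock: 3.85
tool_pos: [0.4322, 0.2035, 0.0998]
orientation: [-180.0, -0.1, -164.8]
force: [1.0, -0.3, 0.3]
opening: 0.0699
gripper_force: 0.0
```

Run:
```python
from h import *
delta(0.4349,0.2041,0.012,-164.9)
m=vision.camera_model("wrist"); im,D=vision.snapshot("wrist"); save("w2",im)
```

```text
t 3.85 d cm [-0.28 -0.01  8.77] rot [-0.0009 -0.0012  0.0017] rows 1.7559013213599903 0.01504966785462494 F [ 1.  -0.3  0.3]
```

View pics/w2.png

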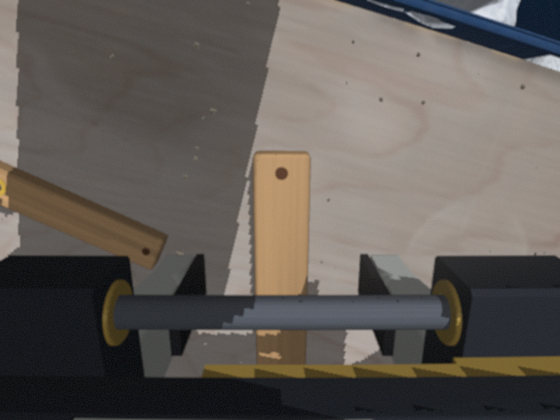

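The block is centred and aligned between the fingers (bar at columns 254–309, hole end at row 153); the decoy's near end is at about (158,250). I check its clearance to the left finger.

Run:
```python
from h import *
p,R,o=state(); m=vision.camera_model("wrist")
W=onplane(m,[[165,237],[150,269],[256,153],[309,153],[254,280],[308,280]],0.02); print((R.inv().apply(W-p)*100).round(2))
```

```text
[[-0.88 -7.63  8.03]
 [-3.14 -8.84  8.03]
 [ 4.54 -1.63  8.03]
 [ 4.54  1.59  8.03]
 [-3.94 -1.92  8.02]
 [-3.94  1.69  8.02]]
```

Request:
{"op": "move_arm", "data": {"moves": [6, -0.2, 0, 2, 0, 0, 0, 6, -0.2, 0, 2.5, 0, 0, 0, 6, 0, 0, 2, 0, 0, 0, 6, 0, 0, 1.2, 0, 0, 0, 6, 0, 0, 0.9, 0, 0, 0, 6, 0, 0, 0, 0, 0, 0, 3, 0, 0, 0, 0, 0, 0, 3, 0, 0, 0, 0, 0, 0]}}

```text
clock: 4.7
tool_pos: [0.437, 0.2046, 0.015]
orientation: [180.0, 0.1, -164.8]
force: [-0.1, 0.3, -0.2]
opening: 0.049
gripper_force: 0.0
```

Request:
{"op": "move_arm", "data": {"moves": [3, 0, 0, 0, 0, 0, 0, 3, 0, 0, 0, 0, 0, 0, 3, 0, 0, 0, 0, 0, 0, 3, 0, 0, 0, 0, 0, 0]}}

```text
clock: 5.1
tool_pos: [0.4367, 0.2045, 0.0147]
orientation: [180.0, 0.0, -164.8]
force: [-0.5, -0.4, 6.7]
opening: 0.0356
gripper_force: 30.0
```

Request:
{"op": "move_arm", "data": {"moves": [3, 0, 0, -1, 0, 0, 0, 3, 0, 0, -2, 0, 0, 0, 3, 0, 0, -2.5, 0, 0, 0, 3, 0, 0, -2, 0, 0, 0, 3, 0, 0, 0, 0, 0, 0.106, 3, 0, 0, 0, 0, 0, 0.106, 3, 0, 0, 0, 0, 0, 0.106, 3, 0, 0, 0, 0, 0, 0]}}

```text
clock: 5.9
tool_pos: [0.4363, 0.2042, 0.0897]
orientation: [180.0, 0.0, 176.9]
force: [0.1, 0.9, -0.2]
opening: 0.0359
gripper_force: 30.0
```

Run:
```python
from h import *
print(state()[2]["opening"],state()[2]["orientation"]); delta(0.431,-0.1533,0.06,-183.1)
```

```text
0.035924905879968466 [1.79979194e+02 7.63297832e-03 1.76861674e+02]
t 5.9 d cm [ -1.43 -35.73   2.96] rot [ 0.0004  0.0001 -0.0007] rows 7.175856400799456 0.005153777529458825 F [ 0.1  0.9 -0.2]
```

Request:
{"op": "move_arm", "data": {"moves": [3, -0.1, -2, 0, 0, 0, 0, 3, -0.1, -3, 0, 0, 0, 0, 3, -0.1, -3.5, 0, 0, 0, 0, 3, -0.1, -3.5, 0, 0, 0, 0, 3, -0.1, -3.5, 0, 0, 0, 0, 3, -0.1, -3.5, 0, 0, 0, 0, 3, -0.1, -3.5, 0, 0, 0, 0, 3, -0.1, -3.5, 0, 0, 0, 0]}}

```text
clock: 6.7
tool_pos: [0.4304, -0.0571, 0.0896]
orientation: [180.0, 0.0, 177.2]
force: [0.1, -0.6, -0.8]
opening: 0.0358
gripper_force: 30.0
```

Request:
{"op": "move_arm", "data": {"moves": [3, -0.2, -3.3, 0, 0, 0, 0, 3, -0.2, -3, 0, 0, 0, 0, 3, -0.2, -2.2, 0, 0, 0, 0, 3, 0, -1.2, 1, 0, 0, 0, 3, 0, 0, 1, 0, 0, 0, 3, 0, 0, 1, 0, 0, 0, 3, 0, 0, 0, 0, 0, 0, 3, 0, 0, 0, 0, 0, 0]}}

```text
clock: 7.5
tool_pos: [0.4312, -0.1523, 0.0588]
orientation: [-180.0, -0.1, 177.0]
force: [0.5, -0.2, -0.6]
opening: 0.0357
gripper_force: 30.0
```

Run:
```python
from h import *
p,R,o=state();print(p,o["orientation"])
m=vision.camera_model("scene");s,D=vision.snapshot("scene");t,Dt=vision.snapshot("top");mt=vision.camera_model("top")
a=cv2.resize(s[130:250,230:350],(400,400),interpolation=3);b=cv2.resize(t[155:275,300:400],(333,400),interpolation=3);save("c3",np.hstack([a,b]))
for n,mm,DD in(("scene",m,D),("top",mt,Dt)):
    P=cloud(mm,DD); k=(P[...,2]>.045)&(P[...,2]<.085)&(P[...,0]>.48)&(P[...,0]<.62)&(abs(P[...,1]+.155)<.04)
    q=P[k]; print(n,len(q),q.mean(0),q.min(0),q.max(0),cv2.minAreaRect((q[:,:2]*1000).astype(np.float32)))
    top=q[(q[:,2]<.08)&(q[:,0]<.53)]; 
    if len(top)>20: print("plane dz/dx",np.polyfit(top[:,0],top[:,2],1))
```

```text
[ 0.43122586 -0.15234068  0.0587751 ] [-1.79987356e+02 -7.12643647e-02  1.77047217e+02]
scene 245 [ 0.52706417 -0.14862843  0.06037079] [ 0.48002435 -0.17606948  0.04515067] [ 0.56026404 -0.13484184  0.08479795] ((519.7830200195312, -155.86825561523438), (39.464420318603516, 81.0118179321289), 87.8434066772461)
plane dz/dx [ 0.18774087 -0.03689229]
top 188 [ 0.52989017 -0.15550013  0.06390699] [ 0.50015205 -0.17669085  0.05510211] [ 0.56003081 -0.1381254   0.08308767] ((529.7469482421875, -157.469970703125), (36.750755310058594, 60.2253303527832), 87.620361328125)
plane dz/dx [0.0031617  0.06215314]
```

View pics/c3.png

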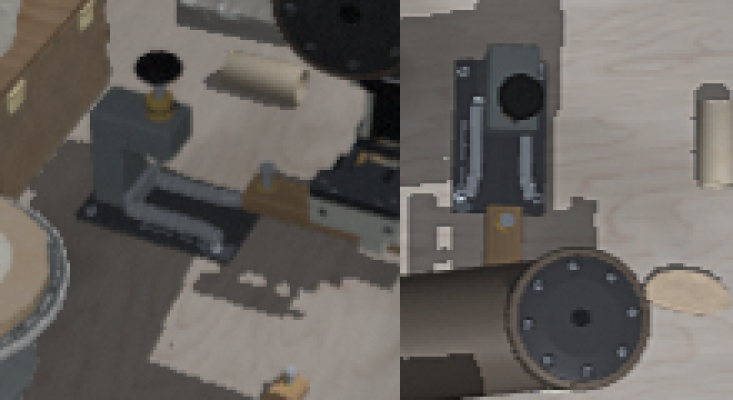

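The crops show the block held level and lined up with the channel, pin up (left crop (266,170)), front end just at the plate's edge. I lower it and slide in.

Request:
{"op": "move_arm", "data": {"moves": [3, 0, -0.05, 1.2, 0, 0, 0, 3, 0, 0, 1.2, 0, 0, 0, 3, 0, 0, 0.7, 0, 0, 0, 3, 0, 0, 0.3, 0, 0, 0, 3, 0, 0, 0, 0, 0, 0, 3, -0.5, 0, 0, 0, 0, 0, 3, -0.5, 0, 0, 0, 0, 0, 3, -0.5, 0, 0, 0, 0, 0]}}

```text
clock: 8.4
tool_pos: [0.4474, -0.1543, 0.0256]
orientation: [180.0, 0.1, 177.0]
force: [-0.1, -0.7, -1.1]
opening: 0.0357
gripper_force: 30.0
```

Request:
{"op": "move_arm", "data": {"moves": [3, -0.5, 0, 0, 0, 0, 0, 3, -0.5, 0, 0, 0, 0, 0, 3, -0.5, 0, 0, 0, 0, 0, 3, -0.4, 0, 0, 0, 0, 0, 3, -0.3, 0, 0, 0, 0, 0, 3, 0, 0, 0, 0, 0, 0]}}

```text
clock: 9.0
tool_pos: [0.4688, -0.1555, 0.0251]
orientation: [-180.0, 0.0, 177.0]
force: [0.3, -0.6, -0.3]
opening: 0.0357
gripper_force: 30.0
```

Request:
{"op": "move_arm", "data": {"moves": [3, -0.4, 0, 0.1, 0, 0, 0, 3, -0.4, 0, 0, 0, 0, 0, 3, -0.4, 0, 0, 0, 0, 0, 3, -0.4, 0, 0, 0, 0, 0, 3, -0.4, 0, 0, 0, 0, 0, 3, 0, 0, 0, 0, 0, 0]}}

```text
clock: 9.6
tool_pos: [0.4891, -0.1565, 0.0242]
orientation: [-180.0, 0.0, 177.0]
force: [-0.6, 1.1, -1.7]
opening: 0.0357
gripper_force: 30.0
```

Request:
{"op": "move_arm", "data": {"moves": [3, -0.4, 0, 0, 0, 0, 0, 3, -0.4, 0, 0, 0, 0, 0, 3, -0.4, 0, 0, 0, 0, 0, 3, -0.4, 0, 0, 0, 0, 0, 3, -0.4, 0, 0, 0, 0, 0, 3, 0, 0, 0, 0, 0, 0]}}

```text
clock: 10.2
tool_pos: [0.509, -0.1576, 0.0241]
orientation: [-180.0, 0.0, 177.0]
force: [-0.1, 0.0, -0.6]
opening: 0.0358
gripper_force: 30.0
```

Request:
{"op": "move_arm", "data": {"moves": [3, -0.4, 0, 0.05, 0, 0, 0, 3, -0.4, 0, 0.05, 0, 0, 0, 3, -0.4, 0, 0, 0, 0, 0, 3, -0.4, 0, 0, 0, 0, 0, 3, -0.3, 0, 0, 0, 0, 0, 3, -0.2, 0, 0, 0, 0, 0, 3, 0, 0, 0, 0, 0, 0]}}

```text
clock: 10.9
tool_pos: [0.5296, -0.1587, 0.0231]
orientation: [-180.0, 0.0, 177.0]
force: [-0.2, -0.2, -0.4]
opening: 0.0358
gripper_force: 30.0
```

Request:
{"op": "move_arm", "data": {"moves": [3, -0.15, 0, 0, 0, 0, 0, 3, -0.15, 0, 0, 0, 0, 0, 3, 0, 0, 0, 0, 0, 0]}}

```text
clock: 11.2
tool_pos: [0.5325, -0.1589, 0.0232]
orientation: [-180.0, 0.0, 177.0]
force: [-0.3, -0.5, -1.1]
opening: 0.0357
gripper_force: 30.0
```

Request:
{"op": "move_arm", "data": {"moves": [3, -0.1, 0, 0, 0, 0, 0, 3, -0.1, 0, 0, 0, 0, 0, 3, 0, 0, 0, 0, 0, 0]}}

```text
clock: 11.5
tool_pos: [0.5344, -0.159, 0.0232]
orientation: [-180.0, 0.0, 177.0]
force: [0.6, -1.2, -0.3]
opening: 0.0357
gripper_force: 30.0
```

Request:
{"op": "move_arm", "data": {"moves": [3, -0.1, 0, 0, 0, 0, 0, 3, 0, 0, 0, 0, 0, 0]}}

```text
clock: 11.7
tool_pos: [0.5354, -0.159, 0.0232]
orientation: [-180.0, 0.0, 177.0]
force: [0.2, -0.1, -1.0]
opening: 0.0355
gripper_force: 30.0
```

Request:
{"op": "move_arm", "data": {"moves": [3, -0.1, 0, 0, 0, 0, 0, 3, 0, 0, 0, 0, 0, 0]}}

```text
clock: 11.9
tool_pos: [0.5364, -0.1591, 0.0232]
orientation: [-180.0, 0.0, 177.0]
force: [-0.2, 0.1, -1.2]
opening: 0.0355
gripper_force: 30.0
```

Request:
{"op": "move_arm", "data": {"moves": [3, -0.1, 0, 0, 0, 0, 0, 3, 0, 0, 0, 0, 0, 0]}}

```text
clock: 12.1
tool_pos: [0.5371, -0.1591, 0.0231]
orientation: [180.0, -0.0, 176.9]
force: [0.2, 0.3, -0.5]
opening: 0.0359
gripper_force: 30.0
```

Request:
{"op": "move_arm", "data": {"moves": [3, -0.1, 0, 0, 0, 0, 0, 3, 0, 0, 0, 0, 0, 0]}}

```text
clock: 12.3
tool_pos: [0.5371, -0.1592, 0.0228]
orientation: [180.0, -0.1, 176.9]
force: [-4.6, 0.3, 1.2]
opening: 0.036
gripper_force: 30.0
```

Contact with the back stop (4.6 N at x = 0.537). Release and lift.

Request:
{"op": "move_arm", "data": {"moves": [3, -0.05, 0, 0, 0, 0, 0, 3, 0, 0, 0, 0, 0, 0, 4.5, 0, 0, 0, 0, 0, 0, 6, 0, 0, 0, 0, 0, 0, 6, 0, 0, 0, 0, 0, 0, 6, 0, 0, 0, 0, 0, 0]}}

```text
clock: 12.9
tool_pos: [0.5394, -0.1592, 0.0234]
orientation: [180.0, 0.1, 177.0]
force: [-0.6, -0.1, 0.5]
opening: 0.0587
gripper_force: 0.0
```

Request:
{"op": "move_arm", "data": {"moves": [6, 0, 0, -1, 0, 0, 0, 6, 0, 0, -3, 0, 0, 0, 6, 0, 0, -4, 0, 0, 0, 4, 0, 0, -4, 0, 0, 0, 2, 0, 0, -4, 0, 0, 0, 0, 0, 0, -4, 0, 0, 0, 0, 0, 0, -3, 0, 0, 0, 0, 0, 0, 0, 0, 0, 0]}}

```text
clock: 13.7
tool_pos: [0.541, -0.1597, 0.2593]
orientation: [-180.0, 0.5, 177.0]
force: [-0.0, 0.1, -0.5]
opening: 0.0255
gripper_force: 0.0
```

Run:
```python
from h import *
p,R,o=state();print(p,o["orientation"],o["opening"])
s,D=vision.snapshot("scene");m=vision.camera_model("scene");t,Dt=vision.snapshot("top");mt=vision.camera_model("top");w,Dw=vision.snapshot("wrist");mw=vision.camera_model("wrist")
a=cv2.resize(s[130:230,230:330],(400,400),interpolation=3);save("c4",np.hstack([a,cv2.resize(w,(533,400))[:,70:470]]))
for n,mm,DD in(("scene",m,D),("top",mt,Dt),("wrist",mw,Dw)):
    P=cloud(mm,DD)
    for nm,lo,hi in(("blk",.024,.032),("knob",.163,.174)):
        q=P[(P[...,2]>lo)&(P[...,2]<hi)&(P[...,0]>.45)&(P[...,0]<.7)&(abs(P[...,1]+.162)<.03)]
        if len(q)>10: print(n,nm,len(q),q.min(0),q.max(0),q.mean(0))
```

```text
[ 0.5409522  -0.15966281  0.25927018] [-179.96851695    0.53316968  176.98731877] 0.025451558888809605
scene blk 506 [ 0.48560745 -0.1916672   0.02405612] [ 0.69944753 -0.13210683  0.03193229] [ 0.58413695 -0.15768862  0.02779096]
scene knob 112 [ 0.62700079 -0.1854624   0.16360158] [ 0.66806528 -0.14176732  0.17210068] [ 0.64679331 -0.16033192  0.16835573]
top blk 117 [ 0.4861788  -0.17334971  0.0240186 ] [ 0.53713013 -0.13838209  0.0316239 ] [ 0.50701308 -0.15559206  0.02784414]
wrist blk 5236 [ 0.48627293 -0.18427543  0.02400814] [ 0.65483609 -0.14002972  0.03182298] [ 0.56474789 -0.16161062  0.02633623]
wrist knob 1348 [ 0.62612828 -0.18698898  0.16302208] [ 0.65176918 -0.14435402  0.16880657] [ 0.63901821 -0.16511298  0.16653226]
```

View pics/c4.png

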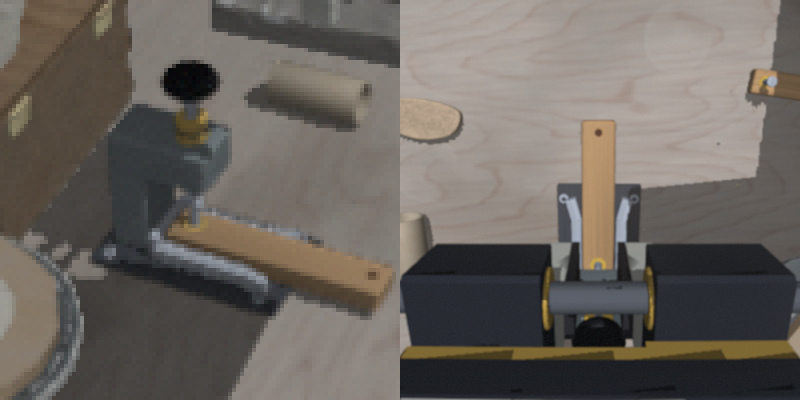

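The block is home in the channel with its pin under the ram (left crop (195,210)), rear end at x = 0.486 as expected. Now over the knob with closed fingers.

Run:
```python
from h import *
delta(0.6475,-0.164,0.19,-183.0); print(state()[2]["opening"])
```

```text
t 13.85 d cm [-10.93   0.09   6.33] rot [ 0.0004  0.0002 -0.001 ] rows 2.525356724976983 0.007287008783211786 F [ 0.5 -0.2 -0.6]
0.013164560110886292
```

Request:
{"op": "move_arm", "data": {"moves": [0, -2, 0.09, 0, 0, 0, 0, 0, -3.5, 0, 0, 0, 0, 0, 0, -3.4, 0, 1.5, 0, 0, 0, 0, -2, 0, 2, 0, 0, 0, 0, 0, 0, 1.5, 0, 0, 0, 0, 0, 0, 0.8, 0, 0, 0, 0, 0, 0, 0, 0, 0, 0, 0, 0, 0, 0, 0, 0, 0]}}

```text
clock: 14.65
tool_pos: [0.6474, -0.1642, 0.1955]
orientation: [-180.0, -0.0, 177.0]
force: [0.1, -0.0, 0.1]
opening: 0.0005
gripper_force: 0.0
```

Run:
```python
from h import *
delta(0.6475,-0.164,0.177,-183.0); print(state()[0],state()[2]["opening"])
```

```text
t 14.65 d cm [-0.    0.02  1.85] rot [-0.0003 -0.0001 -0.0007] rows 0.3705110933274338 0.00496056594035144 F [ 0.1 -0.   0.1]
[ 0.64744808 -0.16420176  0.19552438] 0.0004713209089795371
```

Request:
{"op": "move_arm", "data": {"moves": [0, 0, 0, 0.6, 0, 0, 0, 0, 0, 0, 0.5, 0, 0, 0, 0, 0, 0, 0.3, 0, 0, 0, 0, 0, 0, 0.2, 0, 0, 0, 0, 0, 0, 0.1, 0, 0, 0, 0, 0, 0, 0.1, 0, 0, 0, 0, 0, 0, 0.1, 0, 0, 0, 0, 0, 0, 0.1, 0, 0, 0]}}

```text
clock: 15.45
tool_pos: [0.6477, -0.1641, 0.1756]
orientation: [-180.0, 0.0, 177.0]
force: [-0.8, 0.6, 3.1]
opening: 0.0005
gripper_force: 1.6
```

Request:
{"op": "move_arm", "data": {"moves": [0, 0, 0, 0.1, 0, 0, 0, 0, 0, 0, 0.1, 0, 0, 0, 0, 0, 0, 0.1, 0, 0, 0, 0, 0, 0, 0.1, 0, 0, 0, 0, 0, 0, 0.1, 0, 0, 0, 0, 0, 0, 0, 0, 0, 0]}}

```text
clock: 16.05
tool_pos: [0.6477, -0.1641, 0.17]
orientation: [-180.0, -0.0, 177.0]
force: [-1.2, 0.5, 2.9]
opening: 0.0002
gripper_force: 1.4
```

Request:
{"op": "move_arm", "data": {"moves": [0, 0, 0, 0.06, 0, 0, 0, 0, 0, 0, 0.06, 0, 0, 0, 0, 0, 0, 0.05, 0, 0, 0, 0, 0, 0, 0.05, 0, 0, 0, 0, 0, 0, 0.04, 0, 0, 0, 0, 0, 0, 0.04, 0, 0, 0, 0, 0, 0, 0.04, 0, 0, 0, 0, 0, 0, 0.04, 0, 0, 0]}}

```text
clock: 16.85
tool_pos: [0.6477, -0.1641, 0.1669]
orientation: [-180.0, 0.0, 177.0]
force: [-2.5, 1.3, 6.8]
opening: 0.0004
gripper_force: 3.3
```

Request:
{"op": "move_arm", "data": {"moves": [0, 0, 0, 0.04, 0, 0, 0, 0, 0, 0, 0.04, 0, 0, 0, 0, 0, 0, 0.04, 0, 0, 0, 0, 0, 0, 0.04, 0, 0, 0]}}

```text
clock: 17.25
tool_pos: [0.6477, -0.1641, 0.1654]
orientation: [-180.0, 0.0, 177.0]
force: [-2.7, 1.7, 6.9]
opening: 0.0005
gripper_force: 3.4
```

Request:
{"op": "move_arm", "data": {"moves": [0, 0, 0, 0.04, 0, 0, 0, 0, 0, 0, 0.04, 0, 0, 0, 0, 0, 0, 0.04, 0, 0, 0]}}

```text
clock: 17.55
tool_pos: [0.6478, -0.1641, 0.1642]
orientation: [-180.0, 0.0, 177.0]
force: [-2.2, 0.8, 6.8]
opening: 0.0007
gripper_force: 3.4
```

Request:
{"op": "move_arm", "data": {"moves": [0, 0, 0, 0.04, 0, 0, 0, 0, 0, 0, 0.04, 0, 0, 0, 0, 0, 0, 0.04, 0, 0, 0]}}

```text
clock: 17.85
tool_pos: [0.6477, -0.1641, 0.163]
orientation: [-180.0, 0.0, 177.0]
force: [-2.5, 0.4, 7.9]
opening: 0.0003
gripper_force: 3.5
```

Request:
{"op": "move_arm", "data": {"moves": [0, 0, 0, 0.04, 0, 0, 0, 0, 0, 0, 0.04, 0, 0, 0, 0, 0, 0, 0.04, 0, 0, 0]}}

```text
clock: 18.15
tool_pos: [0.6477, -0.1642, 0.1618]
orientation: [-180.0, 0.0, 177.0]
force: [-1.4, 1.6, 7.6]
opening: 0.0003
gripper_force: 3.5
```

Request:
{"op": "move_arm", "data": {"moves": [0, 0, 0, 0.04, 0, 0, 0, 0, 0, 0, 0.04, 0, 0, 0, 0, 0, 0, 0.04, 0, 0, 0]}}

```text
clock: 18.45
tool_pos: [0.6477, -0.1641, 0.1606]
orientation: [-180.0, 0.0, 177.0]
force: [-2.3, 1.0, 6.8]
opening: 0.0003
gripper_force: 3.5
```

Request:
{"op": "move_arm", "data": {"moves": [0, 0, 0, 0.03, 0, 0, 0, 0, 0, 0, 0.03, 0, 0, 0, 0, 0, 0, 0.03, 0, 0, 0]}}

```text
clock: 18.75
tool_pos: [0.6477, -0.1641, 0.1597]
orientation: [-180.0, 0.0, 177.0]
force: [-2.7, 1.2, 7.7]
opening: 0.0004
gripper_force: 3.5
```

Request:
{"op": "move_arm", "data": {"moves": [0, 0, 0, 0.03, 0, 0, 0, 0, 0, 0, 0.03, 0, 0, 0, 0, 0, 0, 0.03, 0, 0, 0]}}

```text
clock: 19.05
tool_pos: [0.6477, -0.1641, 0.1588]
orientation: [-180.0, 0.0, 177.0]
force: [-2.8, 0.6, 7.6]
opening: 0.0003
gripper_force: 3.6
```

Request:
{"op": "move_arm", "data": {"moves": [0, 0, 0, 0.03, 0, 0, 0, 0, 0, 0, 0.03, 0, 0, 0, 0, 0, 0, 0.03, 0, 0, 0]}}

```text
clock: 19.35
tool_pos: [0.6477, -0.1641, 0.1579]
orientation: [-180.0, 0.0, 177.0]
force: [-2.2, 1.8, 7.1]
opening: 0.0004
gripper_force: 3.6
```

Request:
{"op": "move_arm", "data": {"moves": [0, 0, 0, 0.03, 0, 0, 0, 0, 0, 0, 0.03, 0, 0, 0, 0, 0, 0, 0.03, 0, 0, 0]}}

```text
clock: 19.65
tool_pos: [0.6478, -0.1641, 0.1571]
orientation: [-180.0, 0.0, 177.0]
force: [-4.2, 2.3, 10.6]
opening: 0.0002
gripper_force: 4.7
```

Request:
{"op": "move_arm", "data": {"moves": [0, 0, 0, 0.02, 0, 0, 0, 0, 0, 0, 0, 0, 0, 0]}}

```text
clock: 19.85
tool_pos: [0.6477, -0.1641, 0.1571]
orientation: [-180.0, 0.0, 177.0]
force: [-3.4, 1.1, 9.2]
opening: 0.0007
gripper_force: 4.4
```

Request:
{"op": "move_arm", "data": {"moves": [0, 0, 0, 0.03, 0, 0, 0, 0, 0, 0, 0, 0, 0, 0]}}

```text
clock: 20.05
tool_pos: [0.6478, -0.1641, 0.1571]
orientation: [-180.0, 0.0, 177.0]
force: [-3.7, 2.5, 11.6]
opening: 0.0005
gripper_force: 5.2
```

Request:
{"op": "move_arm", "data": {"moves": [0, 0, 0, 0.03, 0, 0, 0, 0, 0, 0, 0.02, 0, 0, 0, 0, 0, 0, 0, 0, 0, 0]}}

```text
clock: 20.35
tool_pos: [0.6478, -0.1642, 0.1571]
orientation: [-180.0, 0.1, 177.0]
force: [-4.5, 2.6, 12.8]
opening: 0.0008
gripper_force: 6.5
```

Request:
{"op": "move_arm", "data": {"moves": [0, 0, 0, 0.03, 0, 0, 0, 0, 0, 0, 0.02, 0, 0, 0, 0, 0, 0, 0, 0, 0, 0]}}

```text
clock: 20.65
tool_pos: [0.6478, -0.1642, 0.1571]
orientation: [-180.0, 0.1, 177.0]
force: [-5.8, 3.1, 15.9]
opening: 0.0009
gripper_force: 7.9
```

Request:
{"op": "move_arm", "data": {"moves": [0, 0, 0, 0.01, 0, 0, 0, 0, 0, 0, 0, 0, 0, 0, 0, 0, 0, 0, 0, 0, 0, 0, 0, 0, 0, 0, 0, 0, 0, 0, 0, 0, 0, 0, 0, 0, 0, 0, 0, 0, 0, 0]}}

```text
clock: 21.25
tool_pos: [0.6478, -0.1642, 0.1571]
orientation: [-180.0, 0.1, 177.0]
force: [-6.3, 2.8, 16.1]
opening: 0.0004
gripper_force: 8.1
```

Request:
{"op": "move_arm", "data": {"moves": [0, 0, 0, 0, 0, 0, 0, 0, 0, 0, 0, 0, 0, 0, 0, 0, 0, 0, 0, 0, 0, 0, 0, 0, 0, 0, 0, 0, 0, 0, 0, 0, 0, 0, 0, 0, 0, 0, 0, 0, 0, 0]}}

```text
clock: 21.85
tool_pos: [0.6478, -0.1641, 0.1571]
orientation: [-180.0, 0.1, 177.0]
force: [-7.5, 3.4, 16.6]
opening: 0.0002
gripper_force: 8.1
```

Held firmly on the collar at about 16 N for over 1.2 s. Rise smoothly.

Request:
{"op": "move_arm", "data": {"moves": [0, 0, 0, -0.1, 0, 0, 0, 0, 0, 0, -0.3, 0, 0, 0, 0, 0, 0, -0.4, 0, 0, 0, 0, 0, 0, -0.5, 0, 0, 0, 0, 0, 0, -0.6, 0, 0, 0, 0, 0, 0, -0.6, 0, 0, 0, 0, 0, 0, -1, 0, 0, 0, 0, 0, 0, -2, 0, 0, 0]}}

```text
clock: 22.65
tool_pos: [0.6467, -0.1639, 0.2088]
orientation: [180.0, -0.2, 176.9]
force: [-0.2, -0.1, 0.9]
opening: 0.0007
gripper_force: 0.0
```

Request:
{"op": "move_arm", "data": {"moves": [0, 0, 0, -2, 0, 0, 0, 0, 3, 0, -2, 0, 0, 0, 0, 4, 0, 0, 0, 0, 0, 0, 4, 0, 0, 0, 0, 0, 0, 3, 0, 0, 0, 0, 0, 0, 0, 0, 0, 0, 0, 0, 0, 0, 0, 0, 0, 0]}}

```text
$.moves: bad value
```

Run:
```python
from h import *
p,R,o=state();print(p,o["force"])
s,D=vision.snapshot("scene");m=vision.camera_model("scene")
save("c5",cv2.resize(s[130:330,150:350],(600,600),interpolation=3))
P=cloud(m,D);q=P[142:162,266:290].reshape(-1,3);q=q[(q[:,2]>.12)&(q[:,2]<.18)];print("knob z",np.median(q[:,2]),q.max(0))
k=P[(P[...,2]>.024)&(P[...,2]<.032)&(abs(P[...,1]+.157)<.02)&(P[...,0]>.45)&(P[...,0]<.6)];print("rear",k.min(0))
```

```text
[ 0.64666015 -0.16385702  0.20879007] [-0.17476149 -0.10971809  0.8628352 ]
knob z 0.16739230234583102 [ 0.66691988 -0.14271913  0.1734803 ]
rear [ 0.48582669 -0.17632112  0.02408269]
```

View pics/c5.png

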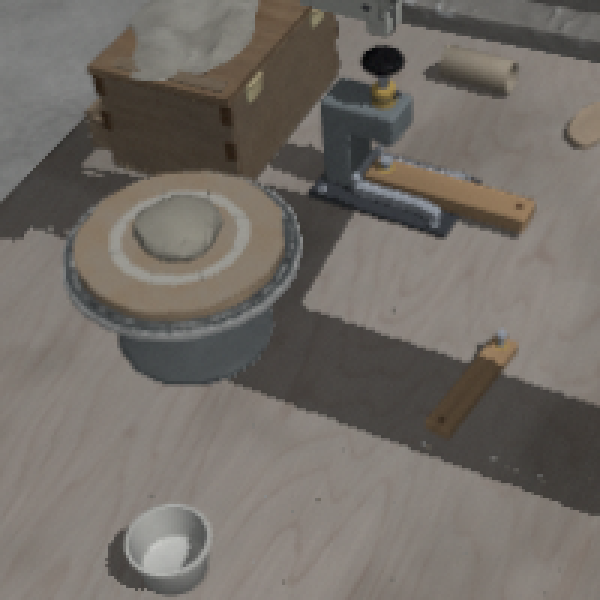

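The plunger is back up (knob at (383,60)), the pin is driven down (383,165), the block is home and the bystanders are in place. I raise the arm a little more, then hand in.

Request:
{"op": "move_arm", "data": {"moves": [0, 0, 0, -2, 0, 0, 0, 0, 0, 0, -2, 0, 0, 0, 0, 0, 0, 0, 0, 0, 0, 0, 0, 0, 0, 0, 0, 0]}}

```text
clock: 23.1
tool_pos: [0.6477, -0.164, 0.2503]
orientation: [180.0, 0.1, 176.9]
force: [0.0, 0.3, -0.5]
opening: 0.0004
gripper_force: 0.0
```

```bash
python3 -c "
from plant import ctrl
print(ctrl.close_job())"
```

```text
the job is handed in; nothing more can be done
None
```

The job is handed in at 23 s: the block is against the back stop, the plunger was held on its collar at about 16 N for over 1.2 s and sprang back up, the pin is driven down, and the bystanders in the last view were undisturbed (the judge returned no verdict).

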